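Clear the spent cassettes from the bench filter box

TASK

The polisher's filter box needs its spent cassettes cleared. First isolate the box: push its yellow sprung cap down, twist it counter-clockwise and let it spring up; then, for every red-topped cassette, press it deeper to trip its push-push latch, draw it out as it springs up and put it in the steel scrap tray, down on the tray's floor rather than on top of another. Leave the green-topped cassette latched in its bay, and when all the red ones are in the tray, push the cap down and twist it back until it is locked again.

Things in the scene. Friction and masses are not known exactly. Their poses are not given: they have to be found in the camera images.
- filter_box: Blue sheet-metal filter box, fixed to the bench, 115 mm high, four bays in a row in its top, the yellow cap at its -y end. Origin: on the bench; +x to its back, +y along the row. It reaches from x = -33 to +55 mm and y = -195 to +195 mm. Bay centres at x = 0, y = +150, +75, 0, -75 mm; cap axis at x = 8, y = -153 mm. Each bay mouth is 47 x 63 mm; a bay may be empty.
- spent_a: Spent filter cassette: grey block with a red top, 44 mm (its x) x 60 mm (its y) x 75 mm (its z), 0.1 to 0.2 kg. Origin at its centre; z up as it stands in its bay on a sprung push-push carriage. Latched home, its top is 1 mm below the box's top face, too flush to grip, and its centre 76.5 mm above the bench. Absent in some starts.
- spent_b: Another spent cassette, same as spent_a. To eject one: press its top 4 mm or more deeper (8 to 10 N; 7 mm is a good press; hard stop at 9 mm) and let go: the carriage rises at about 0.15 m/s until the top stands 31 mm above the box's face (centre 108.5 mm above the bench). It lies loose on the carriage: grip it across its 44 mm and draw it straight up.
- spent_c: Another spent cassette, same as spent_a. Pressing a risen cassette down to 6 mm below home and letting go latches it again.
- clean_one: Clean cassette with a green top, otherwise the same as spent_a (origin at its centre). It stays latched home.
- cap_face (a point): Point on the yellow cap's axis, on top of its round disc (66 mm across, 8 mm thick), 139 mm above the bench when locked. A grip wing, 60 mm long, 14 mm wide, 22 mm tall, stands on the disc across its centre, along this point's x axis; pinch it across the point's y, fingertips on or just above the disc. The point rises and turns with the cap.
- cap_lift (a joint): Height of the sprung cap in m: 0 locked, about +0.018 sprung up and free, -0.008 pressed down to its stop. The spring takes 3 N (up) to 8 N (fully down). Locked, the cap must go down by at least 4 mm (6 to 7 mm is good) before it turns.
- cap_turn (a joint): Turn of the cap in rad, counter-clockwise from above: 0 locked (0.09 play), stop at 1.2. Held 6 to 7 mm below locked height it turns, and past about 1.0 it is free to spring up. To lock it again: with the turn still at 1.0 to 1.2 push it to 6 to 7 mm below locked height, turn it back to 0, then let go: the catch holds it.
- scrap_tray: Loose open tray of steel sheet, 240 mm (its x) x 170 mm (its y) x 40 mm high, walls and floor 4 mm. Origin: centre of its underside.
- bay0 (a point): Point in the middle of a bay's mouth, level with the box's top face (115 mm above the bench); axes as the box's. The bay farthest from the cap.
- bay1 (a point): Point in the middle of a bay's mouth, level with the box's top face (115 mm above the bench); axes as the box's. Bay 2 counted towards the cap.
- bay2 (a point): Point in the middle of a bay's mouth, level with the box's top face (115 mm above the bench); axes as the box's. Bay 3 counted towards the cap.
- bay3 (a point): Point in the middle of a bay's mouth, level with the box's top face (115 mm above the bench); axes as the box's. The bay next to the cap.
Not all that is in view belongs to the job. What is shaped like the spent_a but black is not meant.

How it is judged:
By the outcome, as a careful person would: the job done as asked, in the order asked, and still so for the second after the job is handed in, with the robot touching nothing.
Of spent_a, spent_b, spent_c only 2 to 3 are there at a start; the rules pass over those that are not, and their reading is None.
At some moment in a run one of scrap_tray may be knocked a few centimetres aside while the robot is not near it.
Once in a run the grip may slacken for a moment while it holds something.
It also fails if it takes over 210 s, if anything falls off the work surface, if the arm or the gripper's body presses on something with over 40 N, if the wrist force passes 120 N, or if a joint passes its speed limit or range.

ROBOT

A 6-joint arm with a two-finger parallel gripper is mounted at the origin on a cart in front of the work surface, level with it; the furniture and walls round the work are solid. World frame = base frame: x ahead of the robot, y to its left, z up, the work surface at z = 0. Lengths are in m, angles in rad, forces in N, time in s.
With the tool pointing down it reaches from about 0.4 to 0.825 m from the base axis. Payload 7 kg.
Tool frame: the origin (TCP) lies between the finger pads; the fingertips stand 11 mm ahead of it and the grasp point (between the pads) lies 8 mm behind it (arm.tips_ahead is the distance from the TCP to the fingertips, in m); z points along the fingers, x is the direction in which the jaws open and shut, and the axes are right-handed (so a half turn about z gives the same grasp; the last joint's range is limited). The gripper opens to 88 mm and grips with 3 to 60 N. Pads are 19 mm wide; open, the fingers measure 130 mm over their backs; the gripper's body (78 mm by 193 mm) begins 47 mm behind the grasp point.
Start: joints at [-1.049, 0.359, 0.012, 0, -1.224, -0.288], TCP at [0.156, -0.657, 0.238] pointing down, gripper open.
Joint ranges: [-3.07, 3.07], [-1.43, 2.12], [-1.02, 1.25], [-3.03, 1.67], [-3.05, -0], [-3.03, 3.03]. Speed limits (rad/s): [2.39, 2.39, 3.01, 3.14, 3.14, 3.14].

INTERFACE

Orientations are given as [roll, pitch, yaw] about the fixed x, y, z axes, in that order (R = Rz(yaw) Ry(pitch) Rx(roll)).
In Python, from station import arm, optics, finder gives the robot as it stands. The module is installed in compiled form; this text tells all that it offers.
- The arm moves only by the tool apply_moves, never from a script. Its argument "increments" is one flat list of numbers, 6 for each row, row after row: the shift along the world's x, y, z in m, then the turn, a rotation vector about the world's x, y, z in rad. In form: [tx, ty, tz, rx, ry, rz, tx, ty, tz, rx, ry, rz, ...]. A call has 1 to 20 rows; each row shifts and turns the pose as measured when the row begins; what a row does not reach is not made up. A row lasts 1/12 s, in which the tool goes at most 41.7 mm and 7.16 degrees, less where a joint would pass 70% of its speed; a pose out of reach is approached as far as the arm can. A call with a gripper value outside its range is refused whole. "hand" is the closure, from 0 (fully open) to 1 (shut), set as the call begins (left out, the last holds). The fingers move at their own pace and stop on an object; "force" is the grip in N (left out, the last holds). Time passes only in rows, so rows that do not move let the fingers close. It gives the time, the measured TCP pose, the force and the opening at its end, in the units of the state.
- arm.get_state(): the state, without advancing time (a new reading comes with each control period).
- optics.grab_frame(name): name is "side" or "top" or "wrist"; returns the picture (384x512x3 uint8, red, green, blue); there is no depth.
- optics.camera_model(name): a dict with "fx", "fy", "cx", "cy" (pixels), "dist_coeffs" ([k1, k2, p1, p2, k3] as OpenCV has them; the pictures are not rectified), "world_to_cam" (4x4, takes a point from world to camera coordinates); the wrist camera has in their place "T_tool_cam" (4x4, takes a point from camera to tool coordinates, whose origin is the TCP and whose axes are the tool frame's). Camera axes: x right, y up, looking along -z (the intrinsics and any distortion apply to the point x, -y, -z); pixel columns grow to the right and rows downward; lengths in m; the calibration is good to about 2 mm. A picture is of the moment at which its call begins: read the wrist's pose just before it. camera_model takes no time and is no camera call.
- arm.job_done(): hands the job in, once; it reports no verdict.
Trained networks look in the newest picture that a camera, given by its name, has taken for a name from the list of things; names that differ only in an ending like _2 or _b are one class to them, and where a whole thing is asked for, a point or a joint stands for the part that bears it (a point fixed in the world has none). Each returns a list of dicts, best first, with "conf" (0 to 1); they miss things now and then, are a little off and sometimes report something else, mostly with a low value. They report only what shows in the picture. A call takes as long as a camera call. They do not tell look-alikes from the thing itself.
- finder.find_in(camera, name): "box" ([left, top, right, bottom] in pixels, round what is visible of it).
- finder.landmark_of(camera, name): "point" ([column, row] in pixels: a listed point, or the origin of a listed thing).
The state is a dict: "t": time; "q": joint angles; "qd": joint speeds; "joint_efforts": joint torques, N m; "eef_pos": TCP position; "ee_rot": TCP orientation; "force": force on the tool from outside, world axes, zero at the start; "moment": the same for the moment, N m; "width": finger opening in m.
Only numpy, scipy, OpenCV 4.12 (cv2) and the standard library are available. Lean on these libraries where they do the work, as an engineer would, in place of code of your own. Each camera call takes 0.05 s, during which the arm holds its last target. There are 200 camera calls.

## Working session

There is one attempt and no reset: what is moved stays moved. The work goes in short steps, Python scripts to look and compute and a tool call to move; the robot and the scene stay as the last step left them, time stands still between calls to the robot, and variables do not carry over. Pictures are saved under pics/ and viewed, about 12 in all and at most 16, crops included, and the job is handed in when it is done.

Besides the shell and the picture viewer there is one more tool, called after ">>>" by a JSON object that holds its "name" and its "arguments", one argument or row to a line. apply_moves: Moves the arm, as the interface text tells. Its arguments: {"type":"object","properties":{"increments":{"type":"array"},"hand":{"type":"number"},"force":{"type":"number"}},"required":["increments"]}

```bash
mkdir -p pics; cat > h.py <<'E'
import numpy as np, cv2
from scipy.spatial.transform import Rotation as R
from station import arm, optics, finder
def model(name, st=None):
    m=optics.camera_model(name)
    K=np.array([[m["fx"],0,m["cx"]],[0,m["fy"],m["cy"]],[0,0,1.]]);d=np.array(m["dist_coeffs"],float)
    if "world_to_cam" in m: W=np.array(m["world_to_cam"])
    else:
        st=st or arm.get_state(); T=np.eye(4);T[:3,:3]=R.from_euler("xyz",st["ee_rot"]).as_matrix();T[:3,3]=st["eef_pos"]
        W=np.linalg.inv(T@np.array(m["T_tool_cam"]))
    return K,d,W
def toz(mod,uv,z):
    K,d,W=mod; n=cv2.undistortPoints(np.array(uv,float).reshape(-1,1,2),K,d).reshape(-1,2)
    C=np.linalg.inv(W); o=C[:3,3]; r=np.c_[n[:,0],-n[:,1],-np.ones(len(n))]@C[:3,:3].T
    return o+r*((z-o[2])/r[:,2])[:,None]
def proj(mod,P):
    K,d,W=mod; P=np.atleast_2d(P)@W[:3,:3].T+W[:3,3]; P=P*[1,-1,-1]
    return cv2.projectPoints(P,np.zeros(3),np.zeros(3),K,d)[0].reshape(-1,2)
def grab(name,fn=None,scale=1.5):
    mod=model(name); im=optics.grab_frame(name)
    if fn: cv2.imwrite("pics/"+fn,cv2.resize(im[:,:,::-1],None,fx=scale,fy=scale))
    return im,mod
E
python3 - <<'E'
from h import *
np.set_printoptions(precision=4,suppress=True)
s=arm.get_state();print(s)
a=[]
for c in("top","side"):
    im,m=grab(c,None);a.append(im)
    for n,z in(("cap_face",.139),("bay0",.115),("bay1",.115),("bay2",.115),("bay3",.115),("scrap_tray",0),("filter_box",0),("spent_a",.0765),("clean_one",.0765)):
        r=finder.landmark_of(c,n)[:4]
        for k in r: print(c,n,round(k["conf"],2),np.round(k["point"],1),toz(m,k["point"],z)[0])
cv2.imwrite("pics/a_top.png",cv2.resize(a[0][:,:,::-1],None,fx=1.5,fy=1.5));cv2.imwrite("pics/a_side.png",cv2.resize(a[1][:,:,::-1],None,fx=1.5,fy=1.5))
E
```

```text
{'t': 0.0, 'q': array([-1.0489,  0.3594,  0.0111, -0.0003, -1.2241, -0.2881]), 'qd': array([ 0.0005,  0.0002, -0.0016,  0.0015,  0.0002, -0.0002]), 'joint_efforts': array([  0.0004, -58.2716,  29.3055,   6.9978,   0.0068,  -0.0002]), 'eef_pos': array([ 0.1562, -0.6562,  0.2366]), 'ee_rot': array([-3.1414, -0.0017,  1.8045]), 'force': array([ 0.3419, -0.1356,  0.1797]), 'moment': array([-0.0422,  0.0038,  0.0253]), 'width': 0.0881065360611362}
top cap_face 0.96 [350.4 185. ] [ 0.6403 -0.1306  0.139 ]
top bay0 0.97 [264.6 185.7] [0.6248 0.1004 0.115 ]
top bay0 0.95 [288.8 183.3] [0.6368 0.0342 0.115 ]
top bay0 0.78 [315.5 190.3] [ 0.623  -0.0404  0.115 ]
top bay0 0.61 [236.7 180.2] [0.6341 0.1786 0.115 ]
top bay1 0.97 [264.6 185.7] [0.6248 0.1004 0.115 ]
top bay1 0.95 [288.8 183.3] [0.6368 0.0342 0.115 ]
top bay1 0.78 [315.5 190.3] [ 0.623  -0.0404  0.115 ]
top bay1 0.61 [236.7 180.2] [0.6341 0.1786 0.115 ]
top bay2 0.97 [264.6 185.7] [0.6248 0.1004 0.115 ]
top bay2 0.95 [288.8 183.3] [0.6368 0.0342 0.115 ]
top bay2 0.78 [315.5 190.3] [ 0.623  -0.0404  0.115 ]
top bay2 0.61 [236.7 180.
[... 1118 characters left out ...]
[253.6 203.3] [0.6383 0.1611 0.115 ]
side bay2 0.56 [256.8 187.8] [0.6371 0.0392 0.115 ]
side bay3 0.79 [254.3 196.6] [0.64   0.1115 0.115 ]
side bay3 0.69 [253.6 203.3] [0.6383 0.1611 0.115 ]
side bay3 0.56 [256.8 187.8] [0.6371 0.0392 0.115 ]
side scrap_tray 0.71 [294.6 288.3] [0.5107 0.4159 0.    ]
side filter_box 0.64 [259.9 216.6] [0.6254 0.0337 0.    ]
side spent_a 0.77 [225.3 192.6] [0.7532 0.0047 0.0765]
side spent_a 0.67 [251.8 217.4] [0.642  0.1828 0.0765]
side spent_a 0.65 [278.3 174.1] [ 0.5655 -0.1968  0.0765]
side spent_a 0.52 [288.8 220.2] [0.5269 0.1911 0.0765]
side clean_one 0.38 [256.4 189.5] [ 0.6435 -0.033   0.0765]
side clean_one 0.38 [256.2 194.5] [0.641  0.0111 0.0765]
```

View pics/a_top.png

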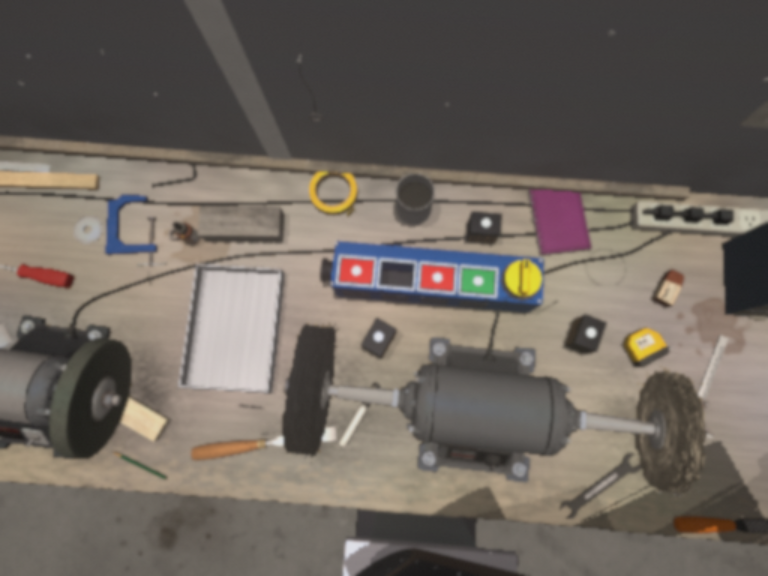

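View pics/a_side.png

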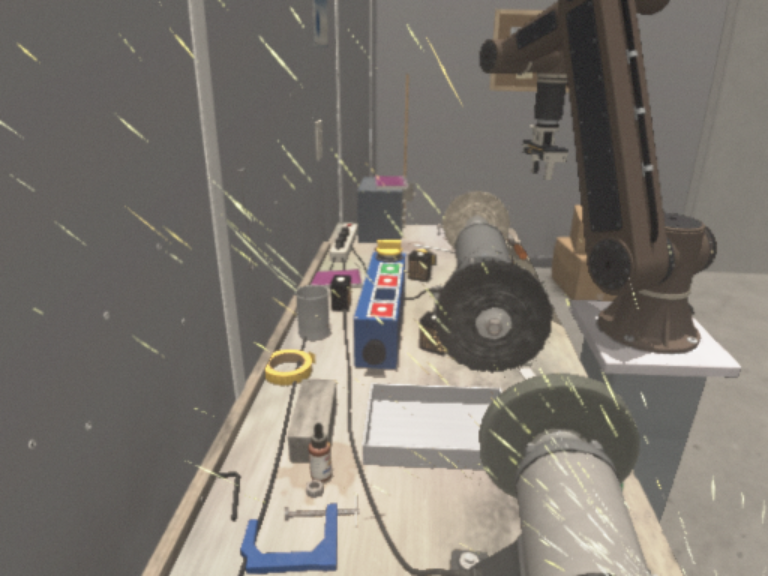

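The top view shows, from left to right, bay0 red (237,180), bay1 empty (265,183), bay2 red (290,184), bay3 green (319,187) and the yellow cap (349,185), in native pixels. The tray is at (157,216). So there are two spent cassettes, and the black look-alikes lie around the box. I'm moving up and over for a close look.

>>> {"name": "apply_moves", "arguments": {
  "increments": [0,0,0.04,0,0,0,0,0,0.04,0,0,0,0,0,0.04,0,0,0,0,0,0.04,0,0,0,0.022,0.03,0,0,0,-0.012,0.022,0.03,0,0,0,-0.012,0.022,0.03,0,0,0,-0.012,0.022,0.03,0,0,0,-0.012,0.022,0.03,0,0,0,-0.012,0.022,0.03,0,0,0,-0.012,0.022,0.03,0,0,0,-0.012,0.022,0.03,0,0,0,-0.012,0.022,0.03,0,0,0,-0.012,0.022,0.03,0,0,0,-0.012,0.022,0.03,0,0,0,-0.012,0.022,0.03,0,0,0,-0.012,0.022,0.03,0,0,0,-0.012,0.022,0.03,0,0,0,-0.012,0.022,0.03,0,0,0,-0.012,0.022,0.03,0,0,0,-0.012]
}}

```text
t: 2.67
eef_pos: [0.5125, -0.1551, 0.4067]
ee_rot: [3.132, -0.0, 1.592]
force: [0.5, -0.8, 0.8]
width: 0.0877
```

>>> {"name": "apply_moves", "arguments": {
  "increments": [0.022,0.03,0,0,0,-0.012,0.022,0.03,0,0,0,-0.012,0.022,0.03,0,0,0,-0.012,0.022,0.03,0,0,0,-0.012,0,0,0,0,0,0,0,0,0,0,0,0]
}}

```text
t: 3.17
eef_pos: [0.6067, -0.0213, 0.406]
ee_rot: [3.131, -0.001, 1.548]
force: [-0.2, 0.1, 0.7]
width: 0.0881
```

```bash
cat > fit.py <<'E'
from h import *
from scipy.optimize import least_squares
np.set_printoptions(precision=4,suppress=True)
def blob(im,col):
    h=cv2.cvtColor(im,cv2.COLOR_RGB2HSV); H,S,V=cv2.split(h)
    k={"red":((H<8)|(H>172)),"green":(H>50)&(H<85),"yellow":(H>22)&(H<34)}[col]&(S>120)&(V>70)
    k=cv2.morphologyEx(k.astype(np.uint8),cv2.MORPH_CLOSE,np.ones((9,9)))
    n,l,st,c=cv2.connectedComponentsWithStats(k)
    return [(int(st[i,4]),c[i],st[i,:4]) for i in range(1,n) if st[i,4]>150]
E
python3 - <<'E'
from fit import *
print(arm.get_state()["eef_pos"],arm.get_state()["ee_rot"]); print(optics.camera_model("wrist")["T_tool_cam"])
im,m=grab("wrist","b_wrist.png")
for c,z in(("red",.114),("green",.114),("yellow",.14)):
    for a,p,b in blob(im,c): print(c,a,p,b,toz(m,p,z)[0])
for n,z in(("cap_face",.139),("bay0",.115),("scrap_tray",0)):
    for k in finder.landmark_of("wrist",n)[:4]: print(n,round(k["conf"],2),np.round(k["point"],1),toz(m,k["point"],z)[0])
im,m=grab("top")
for c,z in(("red",.114),("green",.114),("yellow",.139)):
    for a,p,b in blob(im,c): print("top",c,a,p,b,toz(m,p,z)[0])
E
```

```text
[ 0.6067 -0.0213  0.406 ] [ 3.1313 -0.0006  1.5477]
[[ 1.     -0.0007 -0.0006  0.0005]
 [-0.0008 -0.9687 -0.2484 -0.0669]
 [-0.0004  0.2484 -0.9687 -0.1475]
 [ 0.      0.      0.      1.    ]]
red 1117 [390.1898 170.3715] [369 155  43  31] [0.6325 0.1782 0.114 ]
red 1171 [288.158  171.5986] [268 157  42  31] [0.6314 0.0281 0.114 ]
green 1163 [236.4454 172.5142] [216 157  42  32] [ 0.631  -0.0467  0.114 ]
yellow 1026 [ 45.1793 121.0867] [ 20 101  47  39] [ 0.5479 -0.3019  0.14  ]
yellow 1734 [179.7855 182.5219] [157 160  47  48] [ 0.6378 -0.1238  0.14  ]
yellow 169 [395.9349 233.2544] [384 229  23  10] [0.7209 0.1841 0.14  ]
cap_face 0.72 [179.9 183.9] [ 0.64  -0.124  0.139]
bay0 0.95 [340.6 172.2] [0.6336 0.1043 0.115 ]
scrap_tray 0.62 [495.9  94.7] [0.5208 0.4174 0.    ]
top red 322 [ 30.3354 183.4472] [ 12 177  37  15] [0.5805 0.7402 0.114 ]
top red 300 [291.1033 185.19  ] [281 176  21  18] [0.6322 0.0274 0.114 ]
top green 217 [318.5253 185.53  ] [309 180  20  14] [ 0.6373 -0.0482  0.114 ]
top yellow 351 [346.8433 186.812 ] [336 174  24  23] [ 0.6345 -0.1213  0.139 ]
top yellow 309 [430.0453 228.4207] [420 219  23  21] [ 0.5405 -0.3419  0.139 ]
```

View pics/b_wrist.png

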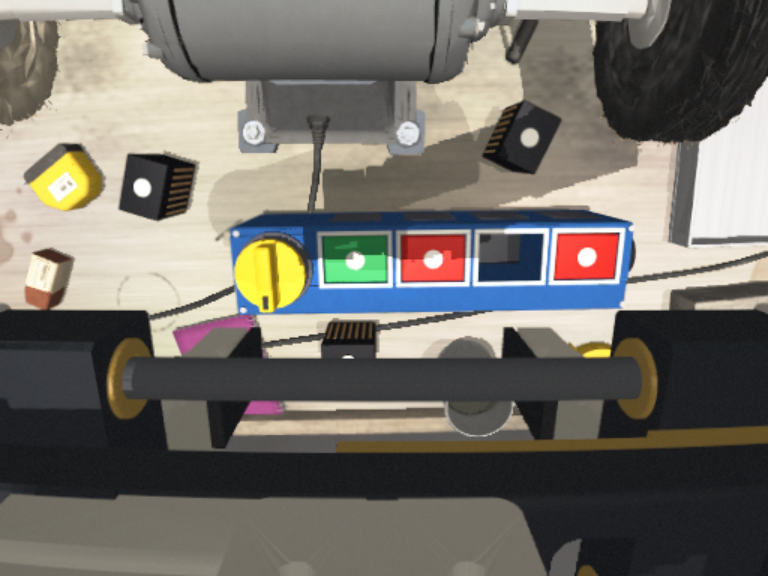

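The close view shows bay0 red (390,170), bay1 empty (341,172), bay2 red (288,172), bay3 green (236,172) and the cap (180,183), with its wing along x. The box yaw is about -0.007, and the fits agree to about 2 mm. Next I move over the cap.

>>> {"name": "apply_moves", "arguments": {
  "increments": [0.0053,-0.0172,-0.03,0,0.0105,0.008,0.0053,-0.0172,-0.03,0,0,0.008,0.0053,-0.0172,-0.03,0,0,0,0.0053,-0.0172,-0.03,0,0,0,0.0053,-0.0172,-0.03,0,0,0,0.0053,-0.0172,-0.03,0,0,0,0,0,0,0,0,0,0,0,0,0,0,0]
}}

```text
t: 4.08
eef_pos: [0.6337, -0.1399, 0.2283]
ee_rot: [3.125, -0.003, 1.553]
force: [0.3, -0.0, 1.7]
width: 0.0875
```

```bash
python3 - <<'E'
from fit import *
im,m=grab("wrist","c_wrist.png")
for c,z in(("red",.114),("green",.114),("yellow",.14)):
    for a,p,b in blob(im,c): print(c,a,p,b,toz(m,p,z)[0])
for k in finder.landmark_of("wrist","cap_face")[:2]: print(k,toz(m,k["point"],.139)[0])
E
```

```text
red 2907 [439.9684 179.2872] [406 155  70  50] [0.6303 0.0268 0.114 ]
green 3063 [358.1234 180.1577] [324 156  71  50] [ 0.6299 -0.0479  0.114 ]
yellow 2441 [38.0582 97.9177] [ 0 67 72 60] [ 0.5547 -0.3012  0.14  ]
yellow 5039 [270.8408 197.3753] [231 158  81  81] [ 0.6362 -0.1258  0.14  ]
{'point': [271.1, 197.8], 'conf': 0.63} [ 0.6369 -0.1256  0.139 ]
```

>>> {"name": "apply_moves", "arguments": {
  "increments": [0.0043,0.0146,0,0,0.016,0.011,0,0,-0.015,0,0,0,0,0,-0.015,0,0,0,0,0,-0.012,0,0,0,0,0,-0.01,0,0,0,0,0,0,0,0,0,0,0,0,0,0,0]
}}

```text
t: 4.77
eef_pos: [0.6437, -0.119, 0.1874]
ee_rot: [3.123, -0.004, 1.571]
force: [0.3, -0.0, 0.3]
width: 0.0875
```

>>> {"name": "apply_moves", "arguments": {
  "increments": [-0.0045,-0.005,0,0,0.018,-0.006,0,0,0,0,0,0,0,0,0,0,0,0]
}}

```text
t: 5.02
eef_pos: [0.6395, -0.1241, 0.1895]
ee_rot: [3.141, -0.004, 1.565]
force: [-1.0, -0.8, 0.3]
width: 0.088
```

Now down to the disc; fingertips about 2 mm above it.

>>> {"name": "apply_moves", "arguments": {
  "increments": [-0.001,-0.001,-0.012,0,0,0,0,0,-0.012,0,0,0,0,0,-0.008,0,0,0,0,0,-0.004,0,0,0,0,0,0,0,0,0,0,0,0,0,0,0]
}}

```text
t: 5.52
eef_pos: [0.6382, -0.1259, 0.1502]
ee_rot: [3.141, -0.004, 1.564]
force: [0.2, 0.5, -0.4]
width: 0.0874
```

>>> {"name": "apply_moves", "arguments": {
  "increments": [0,0,0.001,0,0,0,0,0,0,0,0,0,0,0,0,0,0,0,0,0,0,0,0,0,0,0,0,0,0,0,0,0,0,0,0,0,0,0,0,0,0,0,0,0,0,0,0,0,0,0,0,0,0,0,0,0,0,0,0,0],
  "hand": 1,
  "force": 40
}}

```text
t: 6.35
eef_pos: [0.6392, -0.1259, 0.153]
ee_rot: [3.138, -0.003, 1.564]
force: [0.1, -0.4, -0.2]
width: 0.0264
```

>>> {"name": "apply_moves", "arguments": {
  "increments": [0,0,-0.003,0,0,0,0,0,-0.003,0,0,0,0,0,-0.001,0,0,0,0,0,0,0,0,0]
}}

```text
t: 6.68
eef_pos: [0.6399, -0.126, 0.1473]
ee_rot: [3.136, -0.003, 1.565]
force: [-1.7, 1.1, 5.9]
width: 0.0134
```

>>> {"name": "apply_moves", "arguments": {
  "increments": [0,0,-0.003,0,0,0,0,0,-0.001,0,0,0,0,0,0,0,0,0]
}}

```text
t: 6.93
eef_pos: [0.6399, -0.1261, 0.1446]
ee_rot: [3.135, -0.002, 1.566]
force: [-2.0, 1.0, 6.0]
width: 0.0136
```

```bash
python3 - <<'E'
from fit import *
print(arm.get_state())
im,m=grab("wrist","d_wrist.png")
E
```

```text
{'t': 6.9333, 'q': array([ 0.1031,  0.387 , -0.1673, -0.0017, -1.0099, -1.6783]), 'qd': array([ 0.0018, -0.004 ,  0.0029,  0.004 , -0.0057, -0.0009]), 'joint_efforts': array([ -0.294 , -53.8441,  25.1978,   5.7907,   0.6999,   0.0161]), 'eef_pos': array([ 0.6399, -0.1261,  0.1446]), 'ee_rot': array([ 3.1351, -0.0022,  1.5655]), 'force': array([-1.9504,  0.9797,  5.9596]), 'moment': array([ 0.2529,  0.7889, -0.0237]), 'width': 0.013593159269107306}
```

View pics/d_wrist.png

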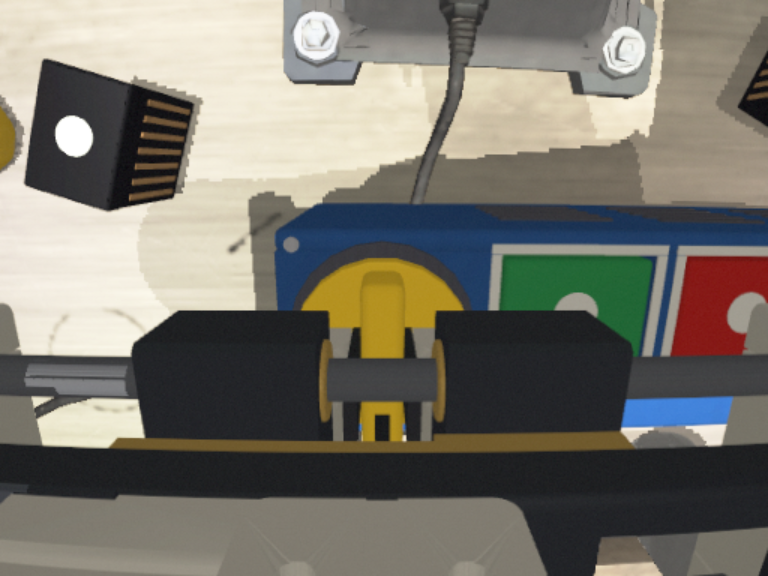

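The grip is on the wing and the cap is going down at about 6 N. I'll go a little deeper.

>>> {"name": "apply_moves", "arguments": {
  "increments": [0,0,-0.0015,0,0,0,0,0,0,0,0,0]
}}

```text
t: 7.15
eef_pos: [0.6399, -0.1261, 0.1442]
ee_rot: [3.135, -0.002, 1.566]
force: [-1.7, 1.5, 5.8]
width: 0.0141
```

>>> {"name": "apply_moves", "arguments": {
  "increments": [0,0,-0.003,0,0,0,0,0,-0.001,0,0,0]
}}

```text
t: 7.32
eef_pos: [0.6399, -0.1261, 0.1423]
ee_rot: [3.134, -0.001, 1.567]
force: [-2.3, 0.5, 9.4]
width: 0.0138
```

>>> {"name": "apply_moves", "arguments": {
  "increments": [0,0,-0.0005,0,0,0.1,0,0,-0.0005,0,0,0.1,0,0,-0.0005,0,0,0.1,0,0,-0.0005,0,0,0.1]
}}

```text
t: 7.65
eef_pos: [0.6398, -0.1257, 0.143]
ee_rot: [3.132, -0.001, 1.98]
force: [-2.0, 0.4, 6.4]
width: 0.0137
```

>>> {"name": "apply_moves", "arguments": {
  "increments": [0,0,-0.0008,0,0,0.1,0,0,-0.0008,0,0,0.1,0,0,-0.0008,0,0,0.1,0,0,-0.0008,0,0,0.1,0,0,-0.0008,0,0,0.1,0,0,-0.0008,0,0,0.1,0,0,-0.0008,0,0,0.08,0,0,-0.0008,0,0,0.02]
}}

```text
t: 8.32
eef_pos: [0.6392, -0.1252, 0.1423]
ee_rot: [3.131, 0.002, 2.724]
force: [-3.3, 1.9, 8.2]
width: 0.0138
```

>>> {"name": "apply_moves", "arguments": {
  "increments": [0,0,0.005,0,0,0,0,0,0.005,0,0,0,0,0,0.005,0,0,0,0,0,0.005,0,0,0,0,0,0.002,0,0,0,0,0,0,0,0,0]
}}

```text
t: 8.82
eef_pos: [0.6392, -0.1252, 0.1672]
ee_rot: [3.131, 0.002, 2.723]
force: [-0.5, 0.5, 2.6]
width: 0.0136
```

>>> {"name": "apply_moves", "arguments": {
  "increments": [0,0,0,0,0,0,0,0,0,0,0,0,0,0,0,0,0,0,0,0,0,0,0,0,0,0,0,0,0,0,0,0,0,0,0,0,0,0,0,0,0,0,0,0,0,0,0,0,0,0,0.02,0,0,0,0,0,0.02,0,0,0,0,0,0.02,0,0,0,0,0,0.02,0,0,0,0,0,0,0,0,0],
  "hand": 0
}}

```text
t: 9.9
eef_pos: [0.6365, -0.1247, 0.2447]
ee_rot: [3.134, -0.007, 2.722]
force: [1.0, -0.2, 0.9]
width: 0.0867
```

```bash
python3 - <<'E'
from fit import *
im,m=grab("wrist","e_wrist.png")
for c,z in(("red",.114),("green",.114),("yellow",.157)):
    for a,p,b in blob(im,c): print(c,a,p,b,toz(m,p,z)[0])
for k in finder.landmark_of("wrist","cap_face")[:2]: print(k,toz(m,k["point"],.157)[0])
im,m=grab("top")
for k in finder.landmark_of("top","scrap_tray")[:2]: print(k,toz(m,k["point"],0)[0])
E
```

```text
red 344 [315.5116 288.4535] [289 279  44  15] [0.6234 0.0043 0.114 ]
green 706 [287.0127 230.0722] [260 216  49  23] [ 0.6256 -0.0676  0.114 ]
green 344 [291.2355 272.4913] [274 268  44  14] [ 0.6392 -0.0233  0.114 ]
yellow 5234 [250.2451 193.9068] [210 153  82  86] [ 0.6379 -0.1262  0.157 ]
{'point': [252.6, 194.5], 'conf': 0.75} [ 0.6364 -0.125   0.157 ]
{'point': [161.5, 200.4], 'conf': 0.77} [0.5778 0.41   0.    ]
```

View pics/e_wrist.png

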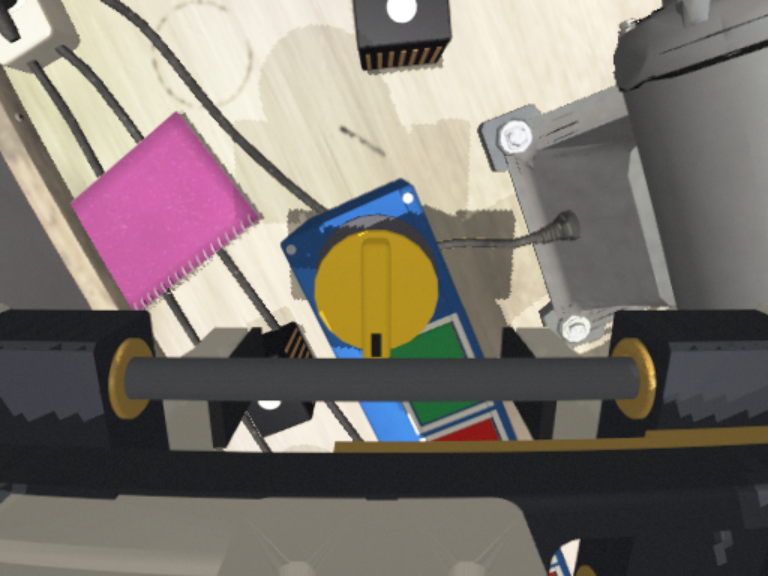

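The cap is sprung up and turned, with its disc at native pixel (250,194). Now I move over bay2 with the jaws shut to press.

>>> {"name": "apply_moves", "arguments": {
  "increments": [-0.001,0.03,0,0,0,0.08,-0.001,0.03,0,0,0,0.08,-0.001,0.03,0,0,0,0.08,-0.001,0.03,0,0,0,0.08,0,0.012,0,0,0,0.05,0,0,0,0,0,0,0,0,0,0,0,0,0,0,0,0,0,0],
  "hand": 1
}}

```text
t: 10.77
eef_pos: [0.6246, 0.0114, 0.2286]
ee_rot: [3.141, -0.03, 3.103]
force: [-0.2, 0.6, -0.3]
width: 0.04
```

```bash
python3 - <<'E'
from fit import *
im,m=grab("wrist","f_wrist.png")
for c,z in(("red",.114),("green",.114),("yellow",.157)):
    for a,p,b in blob(im,c): print(c,a,p,b,toz(m,p,z)[0])
im,m=grab("top")
for k in finder.landmark_of("top","scrap_tray")[:2]: print(k,toz(m,k["point"],0)[0])
for k in finder.find_in("top","scrap_tray")[:2]: b=k["box"];print(k,toz(m,[[b[0],b[1]],[b[2],b[3]]],.04))
E
```

```text
red 2983 [242.2796 203.2618] [216 171  52  67] [0.6318 0.026  0.114 ]
green 3578 [238.8158 117.4315] [210  80  57  76] [ 0.6312 -0.0482  0.114 ]
yellow 4195 [221.5192  22.2355] [171   0 101  54] [ 0.6388 -0.111   0.157 ]
{'point': [160.9, 200.9], 'conf': 0.56} [0.5761 0.4116 0.    ]
{'box': [127.6, 158.5, 179.8, 245.6], 'conf': 0.8} [[0.6901 0.5168 0.04  ]
 [0.4468 0.329  0.04  ]]
```

>>> {"name": "apply_moves", "arguments": {
  "increments": [0.006,0.016,0,0,-0.03,0.03,0,0,-0.01,0,0,0,0,0,-0.01,0,0,0,0,0,0,0,0,0,0,0,0,0,0,0]
}}

```text
t: 11.38
eef_pos: [0.6313, 0.0231, 0.2081]
ee_rot: [3.14, 0.002, 3.126]
force: [1.1, 0.5, 0.4]
width: 0.0
```

Descend to just above the cassette top (contact at TCP z ≈ 0.125).

>>> {"name": "apply_moves", "arguments": {
  "increments": [0,0.004,-0.02,0,0,0.008,0,0,-0.02,0,0,0,0,0,-0.014,0,0,0,0,0,-0.01,0,0,0,0,0,0,0,0,0,0,0,0,0,0,0]
}}

```text
t: 11.88
eef_pos: [0.6319, 0.0243, 0.143]
ee_rot: [3.14, 0.002, 3.13]
force: [-0.1, 0.4, 0.3]
width: 0.0007
```

>>> {"name": "apply_moves", "arguments": {
  "increments": [0,0.003,-0.01,0,0,0,0,0,-0.007,0,0,0,0,0,-0.005,0,0,0,0,0,-0.002,0,0,0]
}}

```text
t: 12.22
eef_pos: [0.6339, 0.0274, 0.1211]
ee_rot: [3.14, 0.007, 3.131]
force: [-2.6, -0.3, 8.4]
width: 0.0004
```

>>> {"name": "apply_moves", "arguments": {
  "increments": [0,0,-0.004,0,0,0,0,0,-0.002,0,0,0]
}}

```text
t: 12.38
eef_pos: [0.6345, 0.0273, 0.1169]
ee_rot: [3.14, 0.009, 3.132]
force: [-3.8, 0.3, 7.9]
width: 0.0004
```

>>> {"name": "apply_moves", "arguments": {
  "increments": [-0.002,0,0.03,0,0,0,0,0,0.03,0,0,0,0,0,0.02,0,0,0,0,0,0.01,0,0,0,0,0,0,0,0,0,0,0,0,0,0,0],
  "hand": 0
}}

```text
t: 12.88
eef_pos: [0.6313, 0.0275, 0.2086]
ee_rot: [3.141, 0.008, 3.132]
force: [-0.3, -0.1, -0.7]
width: 0.035
```

```bash
python3 - <<'E'
from fit import *
print(arm.get_state()["eef_pos"],arm.get_state()["ee_rot"])
im,m=grab("wrist","f_wrist.png")
for c,z in(("red",.146),("green",.114)):
    for a,p,b in blob(im,c): print(c,a,p,b,toz(m,p,z)[0])
E
```

```text
[0.6313 0.0275 0.2086] [3.1407 0.0079 3.1318]
red 4073 [254.0162 195.7719] [225 158  59  78] [0.6315 0.0207 0.146 ]
green 4321 [253.7477  96.0736] [224  56  60  82] [ 0.6314 -0.0483  0.114 ]
```

View pics/f_wrist.png

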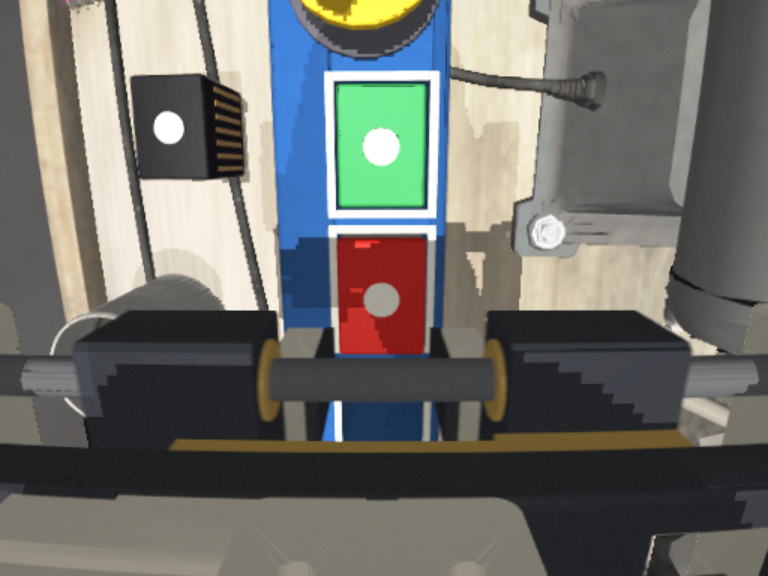

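>>> {"name": "apply_moves", "arguments": {
  "increments": [0,0,0.01,0,0,0,0,0,0,0,0,0,0,0,0,0,0,0,0,0,0,0,0,0]
}}

```text
t: 13.27
eef_pos: [0.6297, 0.0272, 0.2149]
ee_rot: [-3.141, 0.002, 3.132]
force: [0.6, -0.1, -0.2]
width: 0.0654
```

```bash
python3 - <<'E'
from fit import *
print(arm.get_state()["eef_pos"],arm.get_state()["ee_rot"])
im,m=grab("wrist","g_wrist.png")
for c,z in(("red",.146),("red",.114),("green",.114)):
    for a,p,b in blob(im,c): print(c,a,p,b,toz(m,p,z)[0],toz(m,[[b[0],b[1]],[b[0]+b[2],b[1]+b[3]]],z))
E
```

```text
[0.6297 0.0272 0.2149] [-3.1408  0.0015  3.1316]
red 3827 [251.451  194.2937] [223 158  58  75] [0.6313 0.021  0.146 ] [[ 0.6511 -0.0057  0.146 ]
 [ 0.6095  0.0513  0.146 ]]
red 3827 [251.451  194.2937] [223 158  58  75] [0.6318 0.0298 0.114 ] [[ 0.6544 -0.0008  0.114 ]
 [ 0.6067  0.0646  0.114 ]]
green 4108 [251.0441  97.0046] [222  58  59  80] [ 0.6312 -0.0483  0.114 ] [[ 0.6529 -0.0773  0.114 ]
 [ 0.6077 -0.0165  0.114 ]]
```

```bash
python3 - <<'E'
from fit import *
a=cv2.imread("pics/g_wrist.png")[60:460,380:680] if 0 else cv2.imread("pics/g_wrist.png")[0:400,240:640]
s=optics.grab_frame("side")[:,:,::-1][150:250,210:310]
cv2.imwrite("pics/h.png",np.hstack([a,cv2.resize(s,(400,400),interpolation=cv2.INTER_CUBIC)]))
E
```

```text
(no output)
```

View pics/h.png

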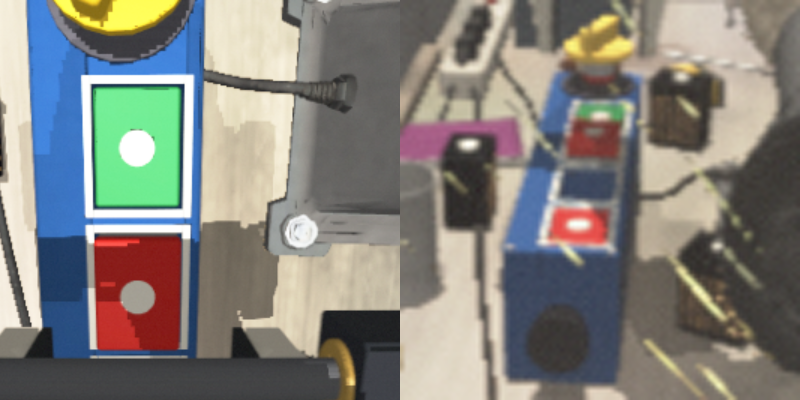

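Bay2's red top still sits flush in the wrist view at (137,295) in the crop, so it did not trip. I'll press again in one smooth stroke.

>>> {"name": "apply_moves", "arguments": {
  "increments": [0.001,0,-0.02,0,0,0,0,0,-0.02,0,0,0,0,0,-0.012,0,0,0,0,0,-0.006,0,0,0,0,0,0,0,0,0,0,0,0,0,0,0,0,0,0,0,0,0,0,0,0,0,0,0,0,0,0,0,0,0,0,0,0,0,0,0],
  "hand": 1
}}

```text
t: 14.2
eef_pos: [0.6319, 0.0272, 0.1566]
ee_rot: [-3.141, 0.004, 3.132]
force: [0.1, -0.1, 0.8]
width: 0.0177
```

>>> {"name": "apply_moves", "arguments": {
  "increments": [0,0,-0.008,0,0,0,0,0,-0.008,0,0,0,0,0,-0.006,0,0,0,0,0,0,0,0,0,0,0,0,0,0,0]
}}

```text
t: 14.62
eef_pos: [0.6321, 0.0274, 0.1348]
ee_rot: [-3.142, 0.007, 3.132]
force: [-1.9, 1.5, 5.8]
width: 0.0004
```

>>> {"name": "apply_moves", "arguments": {
  "increments": [0,0,-0.006,0,0,0,0,0,-0.006,0,0,0,0,0,-0.005,0,0,0,0,0,-0.002,0,0,0,0,0,-0.001,0,0,0]
}}

```text
t: 15.03
eef_pos: [0.6323, 0.0274, 0.1175]
ee_rot: [-3.141, 0.009, 3.134]
force: [-3.2, 0.2, 8.8]
width: 0.0007
```

>>> {"name": "apply_moves", "arguments": {
  "increments": [-0.001,0,0.03,0,0,0,0,0,0.03,0,0,0,0,0,0.025,0,0,0,0,0,0.015,0,0,0,0,0,0,0,0,0,0,0,0,0,0,0,0,0,0,0,0,0]
}}

```text
t: 15.62
eef_pos: [0.6296, 0.027, 0.2179]
ee_rot: [-3.14, 0.005, 3.134]
force: [-0.1, 0.6, -0.1]
width: 0.0004
```

```bash
cat > ht.py <<'E'
from fit import *
im,m=grab("wrist","i_wrist.png")
print(arm.get_state()["eef_pos"])
for c in("red","green"):
    for a,p,b in blob(im,c):
        w=[np.ptp(toz(m,[[b[0],p[1]],[b[0]+b[2],p[1]]],z)[:,0])*1e3 for z in(.114,.13,.146)]
        print(c,a,p,b,"w@114/130/146",np.round(w,1),toz(m,p,.114)[0])
E
python3 ht.py
```

```text
[0.6293 0.027  0.2174]
red 2784 [251.9142 183.6907] [223 157  58  75] w@114/130/146 [48.4 45.4 42.3] [0.6316 0.0212 0.114 ]
green 4010 [251.5761  97.497 ] [223  58  58  80] w@114/130/146 [45.5 42.6 39.7] [ 0.6312 -0.0483  0.114 ]
```

View pics/i_wrist.png

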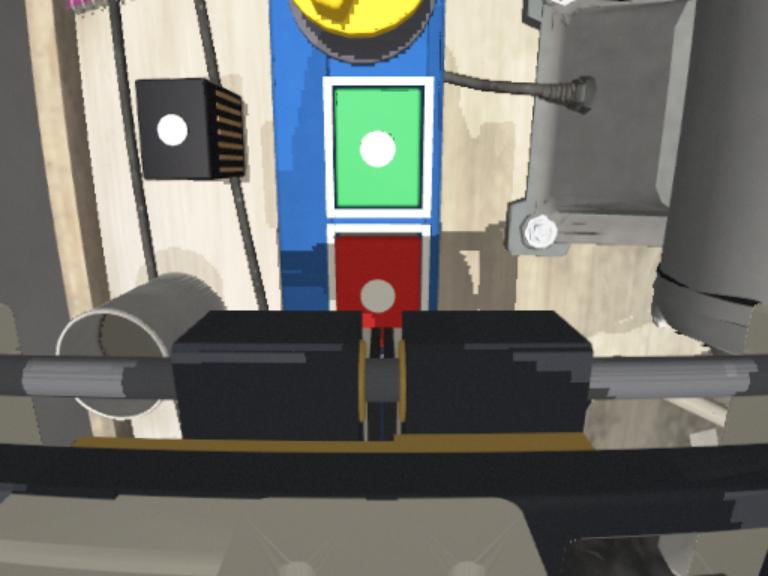

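The red top now measures about 15 mm above the face: 48 mm apparent width at the home plane, against 45.5 mm for the green. I contacted it early on the second press too. The simplest test is to open, straddle it just above the box face, and close.

>>> {"name": "apply_moves", "arguments": {
  "increments": [0.001,0,0,0,0,0,0,0,0,0,0,0,0,0,0,0,0,0,0,0,0,0,0,0,0,0,0,0,0,0,0,0,0,0,0,0,0,0,0,0,0,0,0,0,0,0,0,0,0,0,0,0,0,0,0,0,-0.02,0,0,0,0,0,-0.015,0,0,0,0,0,-0.01,0,0,0,0,0,0,0,0,0],
  "hand": 0
}}

```text
t: 16.75
eef_pos: [0.6294, 0.0268, 0.1672]
ee_rot: [-3.139, -0.001, 3.133]
force: [-0.9, 0.5, 0.2]
width: 0.0815
```

```bash
python3 ht.py
```

```text
[0.6299 0.0268 0.1682]
red 4239 [249.8207 201.4735] [214 170  72  69] w@114/130/146 [48.7 44.9 41. ] [0.632  0.0212 0.114 ]
green 6301 [249.5247  94.2687] [213  46  74  99] w@114/130/146 [46.3 42.6 38.9] [ 0.6314 -0.0486  0.114 ]
```

>>> {"name": "apply_moves", "arguments": {
  "increments": [0.0015,0,-0.012,0,0,0,0,0,-0.01,0,0,0,0,0,-0.006,0,0,0,0,0,-0.002,0,0,0,0,0,0,0,0,0,0,0,0,0,0,0]
}}

```text
t: 17.3
eef_pos: [0.633, 0.027, 0.1383]
ee_rot: [-3.139, 0.004, 3.134]
force: [-0.2, 0.4, -0.5]
width: 0.0875
```

>>> {"name": "apply_moves", "arguments": {
  "increments": [-0.001,0,-0.006,0,0,0,0,0,-0.002,0,0,0,0,0,0,0,0,0,0,0,0,0,0,0]
}}

```text
t: 17.63
eef_pos: [0.6325, 0.0271, 0.1306]
ee_rot: [-3.139, 0.005, 3.134]
force: [-0.0, -0.2, -0.4]
width: 0.0875
```

>>> {"name": "apply_moves", "arguments": {
  "increments": [0,0,0,0,0,0,0,0,0,0,0,0,0,0,0,0,0,0,0,0,0,0,0,0,0,0,0,0,0,0,0,0,0,0,0,0,0,0,0,0,0,0,0,0,0,0,0,0],
  "hand": 1,
  "force": 35
}}

```text
t: 18.3
eef_pos: [0.6329, 0.0272, 0.1315]
ee_rot: [-3.139, 0.007, 3.134]
force: [-0.7, 0.7, 0.5]
width: 0.0433
```

>>> {"name": "apply_moves", "arguments": {
  "increments": [0,0,0,0,0,0,0,0,0,0,0,0,0,0,0,0,0,0]
}}

```text
t: 18.55
eef_pos: [0.6328, 0.0272, 0.1315]
ee_rot: [-3.139, 0.007, 3.134]
force: [-0.7, 0.6, 0.7]
width: 0.0437
```

It holds at 44 mm, so the cassette is up. I'm drawing it straight up.

>>> {"name": "apply_moves", "arguments": {
  "increments": [0,0,0.008,0,0,0,0,0,0.012,0,0,0,0,0,0.015,0,0,0,0,0,0.015,0,0,0,0,0,0.015,0,0,0,0,0,0.015,0,0,0,0,0,0.01,0,0,0,0,0,0.005,0,0,0,0,0,0,0,0,0,0,0,0,0,0,0]
}}

```text
t: 19.38
eef_pos: [0.6322, 0.0272, 0.2315]
ee_rot: [-3.14, 0.005, 3.134]
force: [-0.2, 0.1, -2.0]
width: 0.0432
```

```bash
python3 - <<'E'
from fit import *
w=cv2.resize(optics.grab_frame("wrist")[:,:,::-1],(400,300)); im,m=grab("top"); t=im[:,:,::-1]
for k in finder.landmark_of("top","scrap_tray")[:2]: print(k,toz(m,k["point"],0)[0])
for k in finder.find_in("top","scrap_tray")[:2]: b=k["box"];print(k,toz(m,[[b[0],b[1]],[b[2],b[3]]],.04))
t=cv2.resize(t[140:290,90:290],(400,300)); cv2.imwrite("pics/j.png",np.hstack([w,t]))
E
```

```text
{'point': [161.9, 201.8], 'conf': 0.94} [0.5737 0.4083 0.    ]
{'box': [126.0, 160.8, 170.4, 245.3], 'conf': 0.67} [[0.6826 0.5204 0.04  ]
 [0.4456 0.3558 0.04  ]]
{'box': [336.6, 170.4, 360.5, 197.4], 'conf': 0.51} [[ 0.7033 -0.1087  0.04  ]
 [ 0.6273 -0.1818  0.04  ]]
```

View pics/j.png

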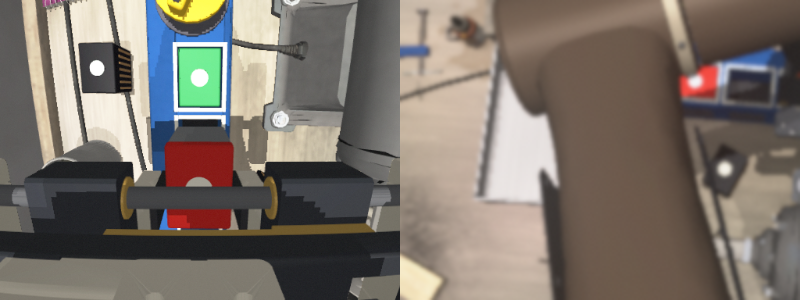

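The cassette is held (left panel, red top at (198,180)), and the tray is partly behind the arm. I'm carrying it over the tray.

>>> {"name": "apply_moves", "arguments": {
  "increments": [0,0.015,0,0,0,0,-0.001,0.025,0,0,0,0,-0.001,0.03,0,0,0,0,-0.001,0.03,0,0,0,0,-0.001,0.03,0,0,0,0,-0.001,0.03,0,0,0,0,-0.001,0.03,0,0,0,0,-0.001,0.03,0,0,0,0,-0.001,0.03,0,0,0,0,-0.001,0.03,0,0,0,0,-0.001,0.03,0,0,0,0,-0.001,0.025,0,0,0,0,0,0.015,0,0,0,0,0,0.008,0,0,0,0,0,0,0,0,0,0,0,0,0,0,0,0]
}}

```text
t: 20.92
eef_pos: [0.6118, 0.4067, 0.2174]
ee_rot: [-3.129, -0.011, 3.132]
force: [0.1, -1.0, -1.9]
width: 0.0433
```

```bash
python3 - <<'E'
from fit import *
print(arm.get_state()["width"])
im,m=grab("wrist");w=cv2.resize(im[:,:,::-1],(400,300)); 
for c in("wrist","side","top"):
    if c!="wrist": im,m=grab(c)
    for k in finder.landmark_of(c,"scrap_tray")[:2]: print(c,k,toz(m,k["point"],0)[0])
    if c=="side": s=im[:,:,::-1][200:350,200:400]
cv2.imwrite("pics/k.png",np.hstack([w,cv2.resize(s,(400,300))]))
E
```

```text
0.04326696765733399
wrist {'point': [283.4, 166.1], 'conf': 0.56} [0.5741 0.4044 0.    ]
side {'point': [276.2, 283.5], 'conf': 0.79} [0.5587 0.4003 0.    ]
top {'point': [164.1, 197.3], 'conf': 0.6} [0.5879 0.4035 0.    ]
```

View pics/k.png

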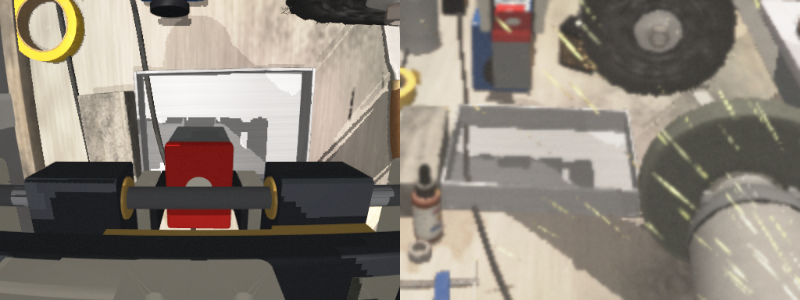

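```bash
python3 - <<'E'
from fit import *
print(toz(model("wrist"),[[174,91],[401,88]],.04))
E
```

```text
[[0.6911 0.3182 0.04  ]
 [0.4575 0.3163 0.04  ]]
```

The tray centre is now (0.574, 0.402): the near rim is seen at (136,71)–(313,69) in the left panel. Lowering the cassette at x=0.63.

>>> {"name": "apply_moves", "arguments": {
  "increments": [0.018,-0.004,-0.015,0,-0.011,0,0,0,-0.02,-0.012,0,0,0,0,-0.02,0,0,0,0,0,-0.02,0,0,0,0,0,-0.02,0,0,0,0,0,-0.012,0,0,0,0,0,-0.006,0,0,0,0,0,0,0,0,0,0,0,0,0,0,0]
}}

```text
t: 21.97
eef_pos: [0.6349, 0.3965, 0.1082]
ee_rot: [-3.124, 0.01, 3.124]
force: [0.6, 0.5, -1.9]
width: 0.0434
```

>>> {"name": "apply_moves", "arguments": {
  "increments": [-0.003,0.004,-0.008,0.0175,0.01,0.01,0,0,-0.01,0,0,0,0,0,-0.006,0,0,0,0,0,0,0,0,0,0,0,0,0,0,0]
}}

```text
t: 22.38
eef_pos: [0.6333, 0.4023, 0.0862]
ee_rot: [3.135, 0.003, 3.135]
force: [-0.4, -0.5, -2.1]
width: 0.0434
```

>>> {"name": "apply_moves", "arguments": {
  "increments": [0,0,-0.006,0,0,0,0,0,-0.006,0,0,0,0,0,-0.003,0,0,0,0,0,0,0,0,0]
}}

```text
t: 22.72
eef_pos: [0.6342, 0.404, 0.0806]
ee_rot: [3.132, 0.009, 3.139]
force: [0.5, 0.3, -2.2]
width: 0.0434
```

>>> {"name": "apply_moves", "arguments": {
  "increments": [0,0,-0.005,0,0,0,0,0,-0.005,0,0,0,0,0,-0.004,0,0,0,0,0,-0.002,0,0,0]
}}

```text
t: 23.05
eef_pos: [0.6349, 0.4053, 0.0793]
ee_rot: [3.129, 0.017, -3.14]
force: [-0.9, -0.2, 0.3]
width: 0.0435
```

```bash
python3 - <<'E'
from fit import *
print(arm.get_state())
im,m=grab("wrist");w=cv2.resize(im[:,:,::-1],(400,300)); 
im,m=grab("side");s=im[:,:,::-1][170:350,170:410]
cv2.imwrite("pics/l.png",np.hstack([w,cv2.resize(s,(400,300))]))
E
```

```text
{'t': 23.05, 'q': array([ 0.8278,  0.5856,  0.0039,  0.0053, -0.9684, -0.829 ]), 'qd': array([ 0.004 , -0.0076, -0.0182,  0.0067,  0.0223, -0.0007]), 'joint_efforts': array([  0.3323, -71.9253,  26.9633,   6.3257,   0.3868,   0.0199]), 'eef_pos': array([0.6349, 0.4053, 0.0793]), 'ee_rot': array([ 3.1294,  0.0172, -3.1399]), 'force': array([-0.9003, -0.1786,  0.3022]), 'moment': array([-0.4906,  0.4437, -0.0474]), 'width': 0.04345627450709235}
```

View pics/l.png

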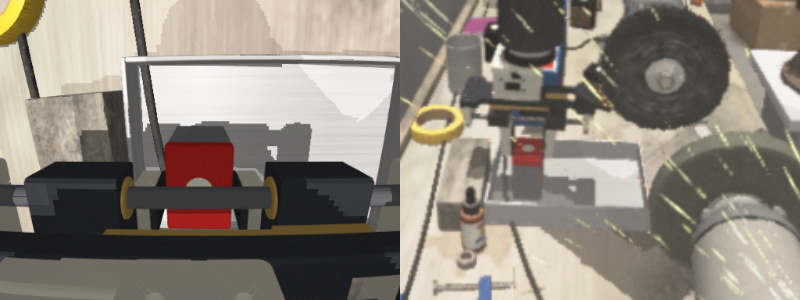

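The cassette is in the tray but stopped early (TCP 0.079), and a dark cable runs beside it at (155,130). I'll shift away from the cable and lower again.

>>> {"name": "apply_moves", "arguments": {
  "increments": [0,0,0.012,0,0,0,-0.012,0,0.008,0.01,0.015,0,-0.015,0,0,0,0,0,-0.012,0,0,0,0,0,-0.004,0,0,0,0,0,0,0,0,0,0,0,0,0,0,0,0,0,0,0]
}}

```text
schema error: expected a multiple of 6 numbers
```

>>> {"name": "apply_moves", "arguments": {
  "increments": [0,0,0.012,0,0,0,-0.012,0,0.008,0.01,0.015,0,-0.015,0,0,0,0,0,-0.012,0,0,0,0,0,-0.004,0,0,0,0,0,0,0,0,0,0,0,0,0,0,0,0,0]
}}

```text
t: 23.73
eef_pos: [0.5881, 0.4055, 0.0995]
ee_rot: [3.117, -0.002, -3.14]
force: [1.2, 0.6, -2.6]
width: 0.0436
```

>>> {"name": "apply_moves", "arguments": {
  "increments": [0,0,-0.008,-0.024,0,0,0,0,-0.006,0,0,0,0,0,0,0,0,0,0,0,0,0,0,0]
}}

```text
t: 24.07
eef_pos: [0.5888, 0.4056, 0.083]
ee_rot: [-3.139, -0.002, -3.14]
force: [0.7, -0.5, -1.5]
width: 0.0438
```

>>> {"name": "apply_moves", "arguments": {
  "increments": [0,0,-0.004,0,0,0,0,0,-0.004,0,0,0,0,0,-0.003,0,0,0,0,0,0,0,0,0]
}}

```text
t: 24.4
eef_pos: [0.5894, 0.4057, 0.0802]
ee_rot: [-3.139, 0.001, -3.138]
force: [0.3, 0.5, -1.8]
width: 0.0435
```

>>> {"name": "apply_moves", "arguments": {
  "increments": [0,0,-0.006,0,0,0,0,0,-0.006,0,0,0,0,0,-0.006,0,0,0]
}}

```text
t: 24.65
eef_pos: [0.5907, 0.4066, 0.0778]
ee_rot: [-3.141, 0.008, -3.133]
force: [-18.8, -8.1, 41.8]
width: 0.0433
```

>>> {"name": "apply_moves", "arguments": {
  "increments": [0,0,0.002,0,0,0,0,0,0,0,0,0]
}}

```text
t: 24.82
eef_pos: [0.5911, 0.4072, 0.0828]
ee_rot: [3.139, 0.011, -3.133]
force: [0.4, -0.8, -1.2]
width: 0.0437
```

>>> {"name": "apply_moves", "arguments": {
  "increments": [0,0,0,0,0,0,0,0,0,0,0,0,0,0,0,0,0,0,0,0,0,0,0,0,0,0,0,0,0,0,0,0,0,0,0,0,0,0,0,0,0,0,0,0,0,0,0,0],
  "hand": 0
}}

```text
t: 25.48
eef_pos: [0.5917, 0.4065, 0.0779]
ee_rot: [-3.141, 0.009, -3.134]
force: [0.0, 0.1, -0.4]
width: 0.0863
```

>>> {"name": "apply_moves", "arguments": {
  "increments": [0,0,0.02,0,0,0,0,0,0.03,0,0,0,0,0,0.035,0,0,0,0,0,0.035,0,0,0,0,0,0.03,0,0,0,0,-0.02,0.01,0,0,0,0,-0.03,0,0,0,0,0,-0.03,0,0,0,0,0,-0.02,0,0,0,0,0,0,0,0,0,0,0,0,0,0,0,0]
}}

```text
t: 26.4
eef_pos: [0.5893, 0.3013, 0.2438]
ee_rot: [-3.139, 0.008, -3.132]
force: [0.9, 0.3, 0.3]
width: 0.0879
```

```bash
python3 - <<'E'
from fit import *
im,m=grab("side");s=im[:,:,::-1][170:350,170:410]
im,m=grab("top");t=im[:,:,::-1][140:290,90:290]
cv2.imwrite("pics/m.png",np.hstack([cv2.resize(t,(400,300)),cv2.resize(s,(400,300))]))
E
```

```text
(no output)
```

View pics/m.png

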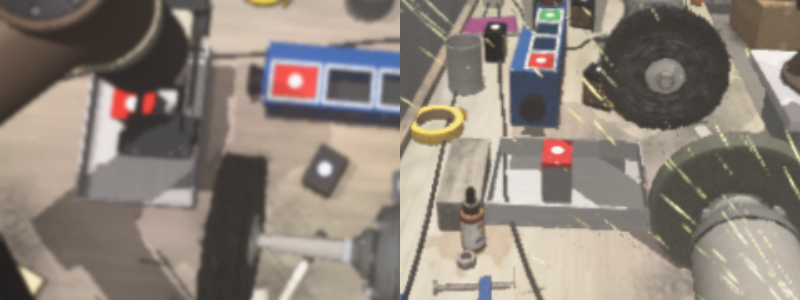

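The first cassette stands upright on the tray floor (right panel, (557,165)). Next is bay0.

>>> {"name": "apply_moves", "arguments": {
  "increments": [0.011,-0.025,0,0,0,-0.008,0.011,-0.03,-0.005,0,0.008,-0.008,0.011,-0.03,-0.015,0,0,0,0.008,-0.02,-0.015,0,0,0,0.002,-0.008,-0.01,0,0,0,0,0,0,0,0,0,0,0,0,0,0,0,0,0,0,0,0,0,0,0,0,0,0,0],
  "hand": 1
}}

```text
t: 27.25
eef_pos: [0.6338, 0.1943, 0.1937]
ee_rot: [-3.137, -0.003, -3.139]
force: [-0.8, 0.5, -0.2]
width: 0.0334
```

```bash
python3 ht.py
```

```text
[0.6339 0.1945 0.1939]
red 4215 [254.6505 175.2764] [225 137  61  79] w@114/130/146 [45.8 42.5 39.3] [0.6329 0.176  0.114 ]
```

>>> {"name": "apply_moves", "arguments": {
  "increments": [-0.001,-0.016,-0.015,0,0,-0.008,0,0,-0.015,0,0,0,0,0,-0.01,0,0,0,0,0,-0.006,0,0,0,0,0,0,0,0,0,0,0,0,0,0,0]
}}

```text
t: 27.8
eef_pos: [0.6339, 0.1845, 0.1509]
ee_rot: [-3.141, 0.004, -3.14]
force: [-0.1, 0.3, 0.5]
width: 0.0002
```

>>> {"name": "apply_moves", "arguments": {
  "increments": [-0.001,-0.008,-0.008,0,0,-0.008,0,0,-0.008,0,0,0,0,0,-0.006,0,0,0,0,0,-0.005,0,0,0,0,0,-0.004,0,0,0]
}}

```text
t: 28.22
eef_pos: [0.6344, 0.177, 0.121]
ee_rot: [3.14, 0.009, 3.136]
force: [-3.1, 1.1, 9.1]
width: 0.0003
```

>>> {"name": "apply_moves", "arguments": {
  "increments": [0,0,-0.004,0,0,0,0,0,-0.0025,0,0,0]
}}

```text
t: 28.38
eef_pos: [0.6351, 0.1771, 0.1162]
ee_rot: [3.14, 0.011, 3.137]
force: [-7.8, -0.5, 25.1]
width: -0.0004
```

>>> {"name": "apply_moves", "arguments": {
  "increments": [-0.002,0,0.03,0,0,0,0,0,0.03,0,0,0,0,0,0.02,0,0,0,0,0,0.01,0,0,0,0,0,0,0,0,0,0,0,0,0,0,0,0,0,0,0,0,0,0,0,0,0,0,0,0,0,0,0,0,0,0,0,0,0,0,0],
  "hand": 0
}}

```text
t: 29.22
eef_pos: [0.63, 0.1755, 0.2012]
ee_rot: [-3.139, 0.002, 3.135]
force: [-0.1, 0.1, 0.3]
width: 0.0617
```

```bash
python3 ht.py
```

```text
[0.6299 0.1754 0.2011]
red 4071 [250.2321 199.565 ] [220 163  61  76] w@114/130/146 [48.2 44.9 41.6] [0.633  0.1784 0.114 ]
```

Bay0 has risen in the same way. Grip it low.

>>> {"name": "apply_moves", "arguments": {
  "increments": [0.0015,0.001,-0.02,0,0,0,0,0,-0.02,0,0,0,0,0,-0.012,0,0,0,0,0,-0.006,0,0,0,0,0,0,0,0,0,0,0,0,0,0,0]
}}

```text
t: 29.77
eef_pos: [0.6312, 0.1761, 0.1393]
ee_rot: [-3.137, 0.0, 3.135]
force: [-0.3, -0.5, 0.6]
width: 0.0876
```

>>> {"name": "apply_moves", "arguments": {
  "increments": [0.0005,0.001,-0.006,0,0,0,0,0,-0.004,0,0,0,0,0,-0.001,0,0,0,0,0,0,0,0,0]
}}

```text
t: 30.1
eef_pos: [0.6329, 0.1778, 0.1294]
ee_rot: [-3.138, 0.003, 3.136]
force: [1.2, 0.0, 0.5]
width: 0.0878
```

>>> {"name": "apply_moves", "arguments": {
  "increments": [0,0,0,0,0,0,0,0,0,0,0,0,0,0,0,0,0,0,0,0,0,0,0,0,0,0,0,0,0,0,0,0,0,0,0,0,0,0,0,0,0,0,0,0,0,0,0,0,0,0,0,0,0,0,0,0,0,0,0,0],
  "hand": 1,
  "force": 35
}}

```text
t: 30.93
eef_pos: [0.6336, 0.1782, 0.1312]
ee_rot: [-3.14, 0.006, 3.136]
force: [0.7, -0.7, -0.3]
width: 0.0436
```

>>> {"name": "apply_moves", "arguments": {
  "increments": [0,0,0.008,0,0,0,0,0,0.012,0,0,0,0,0,0.015,0,0,0,0,0,0.015,0,0,0,0,0,0.015,0,0,0,0,0,0.015,0,0,0,0,0,0.015,0,0,0,0,0,0.005,0,0,0,0,0,0,0,0,0,0,0,0,0,0,0]
}}

```text
t: 31.77
eef_pos: [0.6336, 0.1777, 0.242]
ee_rot: [-3.141, 0.008, 3.135]
force: [0.5, -0.2, -0.8]
width: 0.0435
```

>>> {"name": "apply_moves", "arguments": {
  "increments": [-0.008,0.015,0,0,0,0,-0.014,0.025,0,0,0,0,-0.014,0.025,0,0,0,0,-0.014,0.025,0,0,0,0,-0.014,0.025,0,0,0,0,-0.014,0.025,0,0,0,0,-0.014,0.025,0,0,0,0,-0.01,0.02,0,0,0,0,-0.006,0.01,0,0,0,0,-0.003,0.005,0,0,0,0,0,0,0,0,0,0,0,0,0,0,0,0]
}}

```text
t: 32.77
eef_pos: [0.5125, 0.381, 0.2301]
ee_rot: [-3.129, -0.006, 3.131]
force: [0.5, 0.8, -0.9]
width: 0.0432
```

```bash
python3 - <<'E'
from fit import *
print(arm.get_state()["width"])
im,m=grab("wrist","n_wrist.png",1.2)
for c in("wrist","side","top"):
    if c!="wrist": im,m=grab(c)
    for k in finder.landmark_of(c,"scrap_tray")[:2]: print(c,k,toz(m,k["point"],0)[0])
    for a,p,b in blob(im,"red"): print(c,a,p,b,toz(m,p,.079)[0])
E
```

```text
0.04323060507459593
wrist {'point': [204.4, 184.9], 'conf': 0.64} [0.5735 0.4036 0.    ]
wrist 1644 [178.7391 196.0912] [154 176  48  58] [0.5872 0.3967 0.079 ]
wrist 4745 [254.4613 206.981 ] [211 179  88  60] [0.5113 0.409  0.079 ]
wrist 1860 [254.2785 278.9075] [214 268  82  23] [0.5123 0.4901 0.079 ]
side {'point': [274.3, 282.6], 'conf': 0.56} [0.5638 0.397  0.    ]
side 238 [298.063  204.9748] [289 198  19  14] [0.4949 0.0876 0.079 ]
side 261 [263.7969 261.7356] [255 254  18  16] [0.5919 0.4162 0.079 ]
top {'point': [165.1, 199.1], 'conf': 0.76} [0.5826 0.3998 0.    ]
top 399 [155.401  204.4135] [133 185  35  38] [0.554  0.4035 0.079 ]
```

View pics/n_wrist.png

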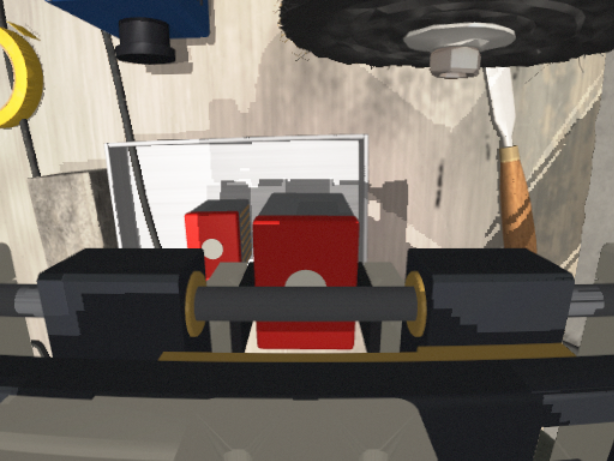

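The second cassette is held; the first stands at (215,240) in the tray, with free floor at low x. Lowering at x≈0.503.

>>> {"name": "apply_moves", "arguments": {
  "increments": [-0.008,0.016,0,0.0125,-0.006,0,0,0,-0.015,0,0,0,0,0,-0.02,0,0,0,0,0,-0.02,0,0,0,0,0,-0.02,0,0,0,0,0,-0.015,0,0,0,0,0,-0.008,0,0,0,0,0,0,0,0,0,0,0,0,0,0,0]
}}

```text
t: 33.82
eef_pos: [0.5069, 0.398, 0.1329]
ee_rot: [3.132, 0.007, 3.125]
force: [-0.5, 0.7, -0.9]
width: 0.0437
```

>>> {"name": "apply_moves", "arguments": {
  "increments": [-0.003,0.002,-0.015,-0.009,0.007,0.008,0,0,-0.012,0,0,0,0,0,-0.008,0,0,0,0,0,0,0,0,0,0,0,0,0,0,0]
}}

```text
t: 34.23
eef_pos: [0.5047, 0.4017, 0.0972]
ee_rot: [3.138, 0.002, 3.134]
force: [0.1, 0.5, -1.4]
width: 0.0433
```

>>> {"name": "apply_moves", "arguments": {
  "increments": [0,0,-0.005,0,0,0,0,0,-0.003,0,0,0,0,0,-0.002,0,0,0,0,0,0,0,0,0]
}}

```text
t: 34.57
eef_pos: [0.5051, 0.402, 0.0869]
ee_rot: [3.137, 0.003, 3.134]
force: [-0.2, 0.1, -1.2]
width: 0.0438
```

>>> {"name": "apply_moves", "arguments": {
  "increments": [0,0,-0.003,0,0,0,0,0,-0.002,0,0,0,0,0,-0.002,0,0,0]
}}

```text
t: 34.82
eef_pos: [0.5055, 0.4024, 0.0803]
ee_rot: [3.136, 0.004, 3.134]
force: [0.3, 0.6, -1.3]
width: 0.0433
```

>>> {"name": "apply_moves", "arguments": {
  "increments": [0,0,-0.003,0,0,0,0,0,-0.002,0,0,0]
}}

```text
t: 34.98
eef_pos: [0.5057, 0.4031, 0.0795]
ee_rot: [3.135, 0.006, 3.135]
force: [-7.3, -4.0, 15.6]
width: 0.0432
```

On the tray floor (15 N contact). Open partway, then retreat up.

>>> {"name": "apply_moves", "arguments": {
  "increments": [0,0,0.001,0,0,0,0,0,0,0,0,0,0,0,0,0,0,0,0,0,0,0,0,0,0,0,0,0,0,0],
  "hand": 0.36
}}

```text
t: 35.4
eef_pos: [0.5064, 0.4041, 0.0824]
ee_rot: [3.132, 0.009, 3.136]
force: [0.1, -0.2, -0.3]
width: 0.0558
```

>>> {"name": "apply_moves", "arguments": {
  "increments": [0,0,0.01,0,0,0,0,0,0.02,0,0,0,0,0,0.03,0,0,0,0,0,0.03,0,0,0,0,0,0.03,0,0,0,0,0,0.03,0,0,0,0.01,-0.025,0,0,0,-0.08,0.01,-0.03,0,0,0,-0.08,0.01,-0.03,0,0,0,-0.08,0.01,-0.03,0,0,0,-0.08,0.01,-0.03,0,0,0,-0.06,0.01,-0.03,0,0,0,0,0.01,-0.03,0,0,0,0,0.01,-0.03,0,0,0,0,0.01,-0.03,0,0,0,0,0.01,-0.03,0,0,0,0,0.01,-0.03,0,0,0,0,0.01,-0.03,0,0,0,0,0.005,-0.02,0,0,0,0,0,0,0,0,0,0]
}}

```text
t: 37.07
eef_pos: [0.6339, 0.0101, 0.253]
ee_rot: [3.128, 0.014, 2.742]
force: [-0.5, 0.5, 0.8]
width: 0.0561
```

>>> {"name": "apply_moves", "arguments": {
  "increments": [0,-0.03,0,0,0,0,0,-0.03,0,0,0,0,0,-0.02,0,0,0,0,0,0,0,0,0,0,0,0,0,0,0,0],
  "hand": 0
}}

```text
t: 37.48
eef_pos: [0.6338, -0.0741, 0.2554]
ee_rot: [3.128, 0.015, 2.74]
force: [-0.5, 0.1, 0.1]
width: 0.0834
```

```bash
python3 - <<'E'
from fit import *
print(arm.get_state()["eef_pos"],arm.get_state()["ee_rot"])
im,m=grab("wrist");w=cv2.resize(im[:,:,::-1],(400,300))
for a,p,b in blob(im,"yellow"): print(a,p,b,toz(m,p,.157)[0])
for k in finder.landmark_of("wrist","cap_face")[:2]: print(k,toz(m,k["point"],.157)[0])
im,m=grab("top");t=im[:,:,::-1][140:290,90:290]
for a,p,b in blob(im,"red"): print("top",a,p,b,toz(m,p,.079)[0])
cv2.imwrite("pics/o.png",np.hstack([cv2.resize(t,(400,300)),w]))
E
```

```text
[ 0.6338 -0.0741  0.2554] [3.1277 0.0153 2.7399]
5439 [224.7082 133.6023] [184  92  83  86] [ 0.6379 -0.1261  0.157 ]
{'point': [225.0, 134.8], 'conf': 0.75} [ 0.6381 -0.1251  0.157 ]
top 322 [ 30.2764 183.4348] [ 12 177  37  14] [0.5861 0.7621 0.079 ]
top 316 [156.7911 192.2405] [146 185  22  16] [0.5889 0.4044 0.079 ]
top 332 [154.253  222.0843] [143 214  23  17] [0.5044 0.3996 0.079 ]
```

View pics/o.png

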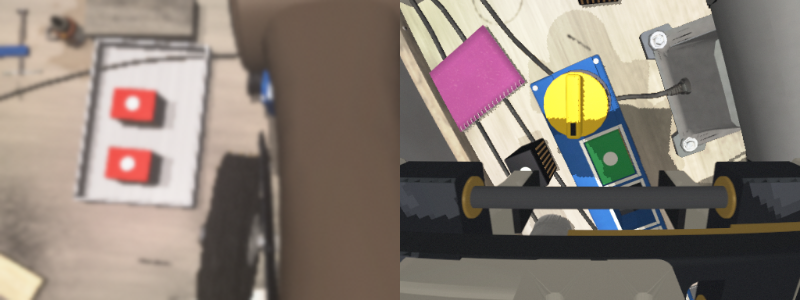

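Both cassettes stand side by side in the tray (left panel, (133,104) and (127,164)). The cap is at (575,103), up and still turned, with the wing aligned to the jaws. I'm going back to it.

>>> {"name": "apply_moves", "arguments": {
  "increments": [0.002,-0.02,0,-0.007,0.0195,-0.016,0.002,-0.02,-0.01,0,0,0,0,-0.008,-0.015,0,0,0,0,0,-0.01,0,0,0,0,0,0,0,0,0,0,0,0,0,0,0]
}}

```text
t: 38.13
eef_pos: [0.6392, -0.1149, 0.2206]
ee_rot: [3.141, 0.002, 2.734]
force: [-0.2, -0.4, 1.0]
width: 0.0876
```

>>> {"name": "apply_moves", "arguments": {
  "increments": [-0.001,-0.0095,-0.01,0,0,-0.012,0,0,-0.012,0,0,0,0,0,-0.008,0,0,0,0,0,-0.004,0,0,0,0,0,0,0,0,0,0,0,0,0,0,0]
}}

```text
t: 38.63
eef_pos: [0.6386, -0.1221, 0.1848]
ee_rot: [3.14, 0.003, 2.724]
force: [-0.8, 0.6, 0.3]
width: 0.0871
```

>>> {"name": "apply_moves", "arguments": {
  "increments": [-0.001,-0.003,-0.007,0,0,0,0,0,-0.005,0,0,0,0,0,-0.002,0,0,0,0,0,0,0,0,0]
}}

```text
t: 38.97
eef_pos: [0.6379, -0.1253, 0.1703]
ee_rot: [3.14, 0.004, 2.725]
force: [-0.4, 0.2, -0.5]
width: 0.0879
```

>>> {"name": "apply_moves", "arguments": {
  "increments": [0,0,0,0,0,0,0,0,0,0,0,0,0,0,0,0,0,0,0,0,0,0,0,0,0,0,0,0,0,0,0,0,0,0,0,0,0,0,0,0,0,0,0,0,0,0,0,0,0,0,0,0,0,0,0,0,0,0,0,0,0,0,0,0,0,0,0,0,0,0,0,0,0,0,0,0,0,0],
  "hand": 1,
  "force": 40
}}

```text
t: 40.05
eef_pos: [0.6389, -0.1255, 0.1714]
ee_rot: [3.139, 0.006, 2.725]
force: [0.2, 0.5, -0.1]
width: 0.0136
```

Wing pinched. Press down by about 28 mm while holding the turn.

>>> {"name": "apply_moves", "arguments": {
  "increments": [0,0,-0.006,0,0,0,0,0,-0.006,0,0,0,0,0,-0.006,0,0,0,0,0,-0.005,0,0,0,0,0,-0.003,0,0,0]
}}

```text
t: 40.47
eef_pos: [0.6389, -0.1255, 0.1458]
ee_rot: [3.139, 0.008, 2.725]
force: [-2.6, 0.9, 6.2]
width: 0.0135
```

>>> {"name": "apply_moves", "arguments": {
  "increments": [0,0,-0.004,0,0,0,0,0,-0.0015,0,0,0]
}}

```text
t: 40.63
eef_pos: [0.6391, -0.1256, 0.1452]
ee_rot: [3.139, 0.011, 2.728]
force: [-6.3, 3.0, 12.2]
width: 0.0136
```

>>> {"name": "apply_moves", "arguments": {
  "increments": [0,0,0.0003,0,0,-0.1,0,0,-0.0005,0,0,-0.1,0,0,-0.0005,0,0,-0.1,0,0,-0.0005,0,0,-0.1]
}}

```text
t: 40.97
eef_pos: [0.6391, -0.1255, 0.1464]
ee_rot: [3.138, 0.014, 2.317]
force: [-1.1, -0.4, 5.4]
width: 0.0135
```

>>> {"name": "apply_moves", "arguments": {
  "increments": [0,0,-0.001,0,0,-0.1,0,0,-0.0008,0,0,-0.1,0,0,-0.0008,0,0,-0.1,0,0,-0.0008,0,0,-0.1,0,0,-0.0008,0,0,-0.1]
}}

```text
t: 41.38
eef_pos: [0.6393, -0.1257, 0.1452]
ee_rot: [3.136, 0.016, 1.793]
force: [-4.4, 1.3, 10.7]
width: 0.0136
```

>>> {"name": "apply_moves", "arguments": {
  "increments": [0,0,-0.0005,0,0,-0.1,0,0,-0.0005,0,0,-0.09,0,0,-0.0008,0,0,-0.03,0,0,-0.0008,0,0,-0.01]
}}

```text
t: 41.72
eef_pos: [0.6394, -0.1258, 0.1452]
ee_rot: [3.134, 0.018, 1.546]
force: [-4.5, 2.4, 10.9]
width: 0.0137
```

>>> {"name": "apply_moves", "arguments": {
  "increments": [0,0,0.003,0,0,0,0,0,0.003,0,0,0,0,0,0.001,0,0,0,0,0,0,0,0,0]
}}

```text
t: 42.05
eef_pos: [0.6393, -0.1257, 0.1529]
ee_rot: [3.133, 0.018, 1.547]
force: [-1.6, 0.4, 5.1]
width: 0.0135
```

>>> {"name": "apply_moves", "arguments": {
  "increments": [0,0,0,0,0,0,0,0,0,0,0,0,0,0,0,0,0,0,0,0,0,0,0,0,0,0,0,0,0,0,0,0,0,0,0,0,0,0,0,0,0,0,0,0,0,0,0,0,0,0,0.02,0,0,0,0,0,0.03,0,0,0,0,0,0.03,0,0,0,0,0,0.03,0,0,0,0,0.01,0.02,0,0,0,0,0.015,0,0,0,0,0,0,0,0,0,0,0,0,0,0,0,0],
  "hand": 0
}}

```text
t: 43.38
eef_pos: [0.6363, -0.099, 0.2828]
ee_rot: [3.14, 0.016, 1.546]
force: [0.5, 0.3, 0.2]
width: 0.0878
```

```bash
python3 - <<'E'
from fit import *
im,m=grab("wrist");w=cv2.resize(im[:,:,::-1],(400,300))
for c,zs in(("yellow",(.139,.157)),("green",(.114,)),("red",(.079,))):
  for a,p,b in blob(im,c):
    print(c,a,p,b,*[(np.round(toz(m,p,z)[0],4),np.round(1e3*np.ptp(toz(m,[[b[0],p[1]],[b[0]+b[2],p[1]]],z)[:,1]),1)) for z in zs])
im,m=grab("side");s=im[:,:,::-1]
for a,p,b in blob(im,"red"): print("side",a,p,b,toz(m,p,.079)[0])
cv2.imwrite("pics/p.png",np.hstack([w,cv2.resize(s[110:350,160:400],(400,300)[:1]+(300,))]))
E
```

```text
yellow 1759 [ 43.0244 102.7135] [10 76 62 52] (array([ 0.5558, -0.3   ,  0.139 ]), np.float64(64.5)) (array([ 0.5566, -0.2872,  0.157 ]), np.float64(60.5))
yellow 3524 [229.2208 182.4169] [196 149  68  71] (array([ 0.6377, -0.1249,  0.139 ]), np.float64(66.0)) (array([ 0.6335, -0.123 ,  0.157 ]), np.float64(61.9))
green 2232 [305.6729 168.4332] [277 147  59  44] (array([ 0.6304, -0.0475,  0.114 ]), np.float64(61.3))
side 275 [263.96   261.4727] [255 254  19  17] [0.5916 0.415  0.079 ]
side 292 [297.5582 261.9623] [289 254  18  17] [0.5075 0.4105 0.079 ]
```

View pics/p.png

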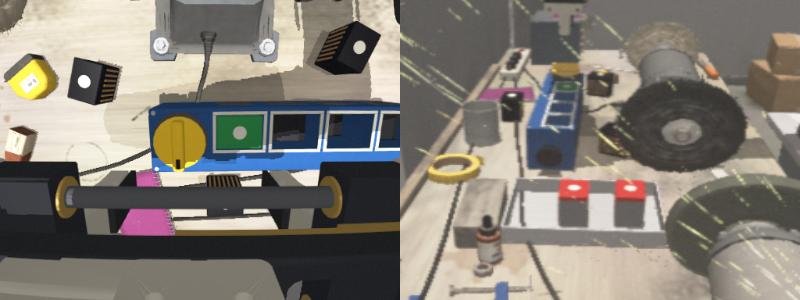

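The cap measures 66.0 mm across at the locked height, and its wing is back along x (180,140). The green cassette is flush (240,132), the other bays are empty, and both reds stand on the tray floor (574,200) and (630,200). Handing in.

```bash
python3 -c "
from station import arm
print(arm.job_done(), arm.get_state()['t'])"
```

```text
the job is handed in; nothing more can be done
the job is handed in; nothing more can be done
```

The job is done and handed in at about 43 s on the robot's clock, with no verdict reported. I pressed the cap, turned it about 1.16 rad counter-clockwise and let it spring up. Then I ejected the red cassettes from bay2 and bay0; this start had only two. Both went onto the tray floor before I pressed the cap again and turned it back until it locked.

**Last checks:**
- **Cap:** its disc measures 66.0 mm across at the locked height, where the sprung-up height would give 61.9 mm. Its wing is back along x.
- **Green cassette:** it is flush in bay3.
- **Red cassettes:** both stand upright and apart on the tray floor, near (0.59, 0.41) and (0.505, 0.40). The gripper is clear of everything.

**What went wrong or disagreed:**
- **Rise height:** the red cassettes looked only about 15 mm risen in the wrist images, not 31 mm.
- **Extra press:** because of that I took bay2's first press for a miss and pressed it a second time. It was up when I gripped it.
- **Contact force:** lowering the first cassette gave a brief 42 N at the wrist, pressing the held cassette on the tray floor.
- **Tray moved:** the tray had been knocked about 5 cm along x early in the run, so I measured it again before placing anything.

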